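Open the loose cover board of the trimmings trough

ROBOT

A 6-joint arm with a two-finger parallel gripper is mounted at the origin on the work surface. World frame = base frame: x ahead of the robot, y to its left, z up, the work surface at z = 0. Lengths are in mm, angles in rad, forces in N, time in s.
With the tool pointing down it reaches from about 350 to 775 mm from the base axis. Payload 7.3 kg.
Tool frame: the origin (TCP) lies at the very end of the fingers, on their centre line; the grasp point (between the pads) lies 19 mm behind it; x points along the fingers, y is the direction in which the jaws open and shut, and the axes are right-handed (so a half turn about x gives the same grasp; the last joint's range is limited). The gripper opens to 92 mm and grips with 3 to 60 N. Pads are 19 mm wide; open, the fingers measure 130 mm over their backs; the gripper's body (75 mm by 190 mm) begins 47 mm behind the grasp point.
Start: joints at [-1.255, 0.342, 1.524, -0, 1.275, -0.146], TCP at [233.943, -470.016, 226.741] pointing down, gripper open.
Joint ranges: [-2.53, 2.53], [-0.77, 2.02], [0.04, 2.7], [-1, 4.14], [0.28, 2.66], [-3.11, 3.11]. Speed limits (rad/s): [2.57, 2.57, 3.14, 3.14, 3.14, 3.14].

INTERFACE

Orientations are given as [roll, pitch, yaw] about the fixed x, y, z axes, in that order (R = Rz(yaw) Ry(pitch) Rx(roll)).
In Python, from plant import bot gives the robot as it stands.
- The arm moves only by the tool step_arm, never from a script. Its argument "targets" is a list that holds one entry, the list of rows, each a list of 4 numbers: the shift along the tool's x, y, z in m, then the turn about the tool's x in degrees. A call has exactly 5 rows; each row is the pose to reach, as a shift and turn from the pose measured when the call began, along the tool's axes at that moment; what a row does not reach only later rows make up. A row lasts 1/12 s, in which the tool goes at most 41.7 mm and 7.16 degrees, less where a joint would pass 70% of its speed; a pose out of reach is approached as far as the arm can. A call with a gripper value outside its range is refused whole. "jaw" is the closure, from 0 (fully open) to 1 (shut), set as the call begins (left out, the last holds). The fingers move at their own pace and stop on an object; the grip force is fixed at half the most. Time passes only in rows, so rows that repeat a pose let the fingers close, or fill a call up. It gives the time, the measured TCP pose, the force and the opening at its end, in the units of the state.
- bot.get_obs(): the state, without advancing time (a new reading comes with each control period).
- bot.capture(name): name is "side" or "top" or "wrist"; returns a dict with "color" (480x640x3 uint8, red, green, blue), "depth" (480x640 float32, mm along the optical axis (not along the pixel's ray), 0 where there is no reading), "fov_y" (degrees; the focal length in pixels is half the picture's height over the tangent of half this angle, whatever the lens; pixels are square), "cx", "cy" (the principal point, pixels), "rvec" (rotation vector, rad) and "tvec" (3), from world to camera coordinates, as OpenCV has them. Camera axes: x right, y down, z forward; pixel columns grow to the right and rows downward; lengths in mm; the calibration is good to about 2 mm. A picture is of the moment at which its call begins.
- bot.close_job(): hands the job in, once; it reports no verdict.
The state is a dict: "time": time; "joint_positions": joint angles; "dq": joint speeds; "tau": joint torques, N m; "tool_pos": TCP position; "tcp_rot": TCP orientation; "contact_force": force on the tool from outside, world axes, zero at the start; "moment": the same for the moment, N m; "grip_width": finger opening in mm.
Only numpy, scipy, OpenCV 4.12 (cv2) and the standard library are available. Lean on these libraries where they do the work, as an engineer would, in place of code of your own. Each camera call takes 0.05 s, during which the arm holds its last target. There are 200 camera calls.

TASK

One of the four identical boards covering the trimmings trough is not chocked: press gently on the near ends to find the one that rocks, then push its near end down until it stands well open, at or close to its stop, and leave it so with the hand clear. Do it all with the fingertips: do not force the boards that hold firm, do not pick anything up, and leave the pots and tools where they are.

Things in the scene. Friction and masses are not known exactly. Their poses are not given: they have to be found in the camera images.
- trough: Fixed wooden trough, 280 (x) x 600 (y) mm, rim and ledges 88 mm above the table. Origin on the table below the middle of its row of four boards; x along the boards, away from the robot, y along the row, leftward. Near wall x -115 to -93 mm, far ledge x 93 to 165, end ledges 70 mm wide, one 66 mm wide between boards 2 and 3; 8 mm partitions. Board centres x 0, y +183, +81, -81, -183 mm.
- board1 (a joint): Tilt (rad) of board 1, leftmost (largest y): 0 level, grows as its near end goes down; stop 0.65 (near edge 54 mm down). Three boards are chocked below the near end and give 1 mm or so; one, at random, not to be told by eye, is free: about 3 N on its near end tips it, the bay below is clear, it stays at any angle. Pressing a far half moves nothing.
- board1_end (a point): Where to press board 1, leftmost (largest y): on its top face (90 mm above the table when level), on the long centre line, 30 mm from the near end, 60 mm from the pin. Boards are 180 (x) x 90 (y) x 12 mm, each on a pin along y through its centre, gaps 2 to 3 mm. Moves with the board; x along it, away from the robot, z out of its top.
- board2 (a joint): Tilt (rad) of board 2, second from the left: 0 level, grows as its near end goes down; stop 0.65 (near edge 54 mm down). Three boards are chocked below the near end and give 1 mm or so; one, at random, not to be told by eye, is free: about 3 N on its near end tips it, the bay below is clear, it stays at any angle. Pressing a far half moves nothing.
- board2_end (a point): Where to press board 2, second from the left: on its top face (90 mm above the table when level), on the long centre line, 30 mm from the near end, 60 mm from the pin. Boards are 180 (x) x 90 (y) x 12 mm, each on a pin along y through its centre, gaps 2 to 3 mm. Moves with the board; x along it, away from the robot, z out of its top.
- board3 (a joint): Tilt (rad) of board 3, third from the left: 0 level, grows as its near end goes down; stop 0.65 (near edge 54 mm down). Three boards are chocked below the near end and give 1 mm or so; one, at random, not to be told by eye, is free: about 3 N on its near end tips it, the bay below is clear, it stays at any angle. Pressing a far half moves nothing.
- board3_end (a point): Where to press board 3, third from the left: on its top face (90 mm above the table when level), on the long centre line, 30 mm from the near end, 60 mm from the pin. Boards are 180 (x) x 90 (y) x 12 mm, each on a pin along y through its centre, gaps 2 to 3 mm. Moves with the board; x along it, away from the robot, z out of its top.
- board4 (a joint): Tilt (rad) of board 4, rightmost: 0 level, grows as its near end goes down; stop 0.65 (near edge 54 mm down). Three boards are chocked below the near end and give 1 mm or so; one, at random, not to be told by eye, is free: about 3 N on its near end tips it, the bay below is clear, it stays at any angle. Pressing a far half moves nothing.
- board4_end (a point): Where to press board 4, rightmost: on its top face (90 mm above the table when level), on the long centre line, 30 mm from the near end, 60 mm from the pin. Boards are 180 (x) x 90 (y) x 12 mm, each on a pin along y through its centre, gaps 2 to 3 mm. Moves with the board; x along it, away from the robot, z out of its top.
- cup: Small unfired clay cup, 48 mm across, 50 mm tall, standing on the ledge between the second and third board. Origin: centre of underside. To be left alone.
- jar: Amber glass jar with white cap, 48 mm across, 65 mm tall, on the trough's left end ledge. Origin: centre of underside. To be left alone.
- rib: Flat dark wooden rib, 90 x 45 x 8 mm, on the trough's right end ledge. Origin: centre of underside. To be left alone.
- brush: Brush, 170 mm long, lying along the right half of the far ledge. Origin: under its middle. To be left alone.
- vase: Unfired clay bottle vase, about 104 mm across, 166 mm tall, on the table left of the trough. Origin: centre of underside. To be left alone.
- bowl: Clay bowl, 130 mm across, 55 mm tall, on the table right of the trough. Origin: centre of underside. To be left alone.
- wrench: Steel wrench, 160 mm long, lying along the left half of the far ledge. Origin: under its middle. To be left alone.

How it is judged:
By the outcome, as a careful person would: the job done as asked, in the order asked, and still so for the second after the job is handed in, with the robot touching nothing.
It also fails if it takes over 51 s, if anything falls off the work surface, if the arm or the gripper's body presses on something with over 40 N, if the wrist force passes 120 N, or if a joint passes its speed limit or range.

## Working session

There is one attempt and no reset: what is moved stays moved. The work goes in short steps, Python scripts to look and compute and a tool call to move; the robot and the scene stay as the last step left them, time stands still between calls to the robot, and variables do not carry over. Pictures are saved under pics/ and viewed, about 8 in all and at most 12, crops included, and the job is handed in when it is done.

Besides the shell and the picture viewer there is one more tool, called after "Call:" by a JSON object that holds its "method" and its "body", one argument or row to a line. step_arm: Moves the arm, as the interface text tells. Its arguments: {"type":"object","properties":{"targets":{"type":"array","items":{"type":"array","items":{"type":"array","items":{"type":"number"}}}},"jaw":{"type":"number"}},"required":["targets"]}

```bash
mkdir -p pics
cat > h.py <<'E'
from plant import bot
import numpy as np, cv2
def save(n,f):
    c=bot.capture(n); cv2.imwrite('pics/'+f,c['color'][:,:,::-1]); np.savez('pics/'+f[:-4]+'.npz',**c); return c
def pts(c):
    f=240/np.tan(np.radians(c['fov_y'])/2); R=cv2.Rodrigues(np.array(c['rvec'],float))[0]
    v,u=np.mgrid[:480,:640]; d=c['depth']
    P=np.stack([(u-c['cx'])*d/f,(v-c['cy'])*d/f,d],-1)
    return (P-np.array(c['tvec']).ravel())@R
E
python3 - <<'E'
from h import *
o=bot.get_obs(); print(o)
c=save('top','t0.png'); print(c['fov_y'],c['cx'],c['cy'],c['rvec'],c['tvec'])
P=pts(c); m=(c['depth']>0)&(abs(P[...,2]-89)<6)
cv2.imwrite('pics/m0.png',m.astype(np.uint8)*255)
print(m.sum(), cv2.minAreaRect(P[m][:,:2].astype(np.float32)))
E
```

```text
{'time': 0.0, 'joint_positions': array([-1.25500383e+00,  3.42748950e-01,  1.52501160e+00, -1.99522316e-06,
        1.27536480e+00, -1.46030687e-01]), 'dq': array([ 0.00082368, -0.00090784,  0.00092967,  0.00135947,  0.00152878,
        0.00050017]), 'tau': array([-2.27069642e-03, -4.31250179e+01, -2.44225574e+01,  7.16648530e-02,
        5.58863988e-02, -1.41189844e-04]), 'tool_pos': array([ 233.81119956, -469.62046524,  226.03322605]), 'tcp_rot': array([-1.71558222,  1.56926363,  1.8878342 ]), 'contact_force': array([ 0.33682155,  0.75535309, -0.76505204]), 'moment': array([-0.03813395, -0.01536118, -0.03278356]), 'grip_width': 91.66805008077502}
54.29881395454951 323.74097730053217 232.81868485256112 [ 2.12912407 -2.17987347  0.15614185] [ -18.07047795  591.69613195 1299.54134163]
21294 ((467.6523132324219, 17.91351318359375), (1449.2850341796875, 893.372802734375), 89.6716079711914)
```

View pics/t0.png

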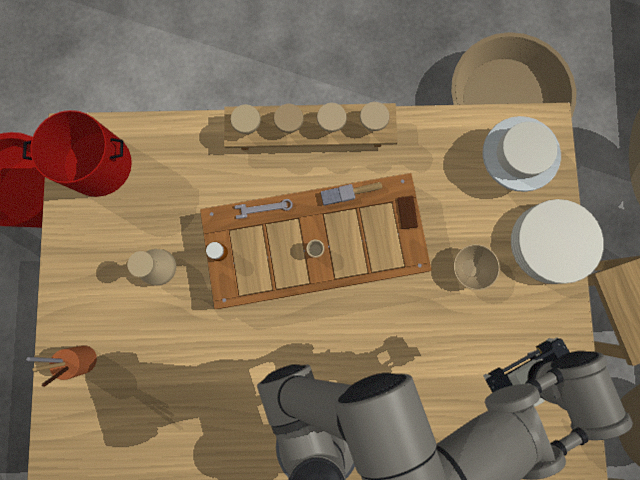

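The top view shows the trough with corners near (202,209), (411,174), (430,270) and (215,308). The boards run from about (250,260) to (382,237), with the cup at (316,248). Next I fit the trough pose.

```bash
cat > fit.py <<'E'
from h import *
c=dict(np.load('pics/t0.npz')); P=pts(c)
m=((c['depth']>0)&(abs(P[...,2]-89)<7)).astype(np.uint8)
m[:150]=0;m[320:]=0
m=cv2.morphologyEx(m,cv2.MORPH_OPEN,np.ones((3,3)))
n,l,s,_=cv2.connectedComponentsWithStats(m); k=l==1+np.argmax(s[1:,4])
print(s[1:,4])
m=k; print('zmed',np.median(P[k][:,2]))
r=cv2.minAreaRect(P[k][:,:2].astype(np.float32)); print(r)
b=cv2.boxPoints(r); print(b)
# long axis direction -> trough y
e=[b[1]-b[0],b[2]-b[1]]; y=max(e,key=np.linalg.norm); y/=np.linalg.norm(y); y*=np.sign(y[1]); x=np.array([y[1],-y[0]])
O=np.array(r[0])-25*x
print('yaw',np.arctan2(x[1],x[0]),'O',O)
np.savez('T.npz',x=x,y=y,O=O)
for i,yy in enumerate([183,81,-81,-183]): print(i+1,O-60*x+yy*y)
im=c['color'][:,:,::-1].copy(); R=c['rvec'].astype(float);f=240/np.tan(np.radians(c['fov_y'])/2)
K=np.array([[f,0,c['cx']],[0,f,c['cy']],[0,0,1]])
def line(q):
    p=cv2.projectPoints(np.array([[*(O+a*x+b*y),89] for a,b in q]),R,c['tvec'].astype(float),K,None)[0]
    cv2.polylines(im,[np.round(p*16).astype(np.int32)],True,(0,255,0),1,cv2.LINE_AA,4)
line([(-115,-300),(-115,300),(165,300),(165,-300)])
for yy in [183,81,-81,-183]: line([(-90,yy-45),(-90,yy+45),(90,yy+45),(90,yy-45)]); line([(-62,yy-2),(-62,yy+2),(-58,yy+2),(-58,yy-2)])
cv2.imwrite('pics/fit.png',cv2.resize(im[160:320,180:450],None,fx=2.9,fy=2.9,interpolation=cv2.INTER_CUBIC))
E
python3 fit.py
```

```text
[   18  1153    19    15 18612    41    55     9     9    43     9    87
    21]
zmed 89.22659192701825
((568.5542602539062, -5.281524658203125), (280.6095886230469, 600.9523315429688), 8.645957946777344)
[[ 384.67377  270.68826]
 [ 475.01398 -323.4349 ]
 [ 752.43475 -281.2513 ]
 [ 662.09454  312.87186]]
yaw 0.15090045 O [543.83835793  -9.03973508]
1 [457.01009369 162.860955  ]
2 [472.34359169  62.02008128]
3 [496.69679451 -98.13896108]
4 [ 512.03029251 -198.97983479]
```

View pics/fit.png

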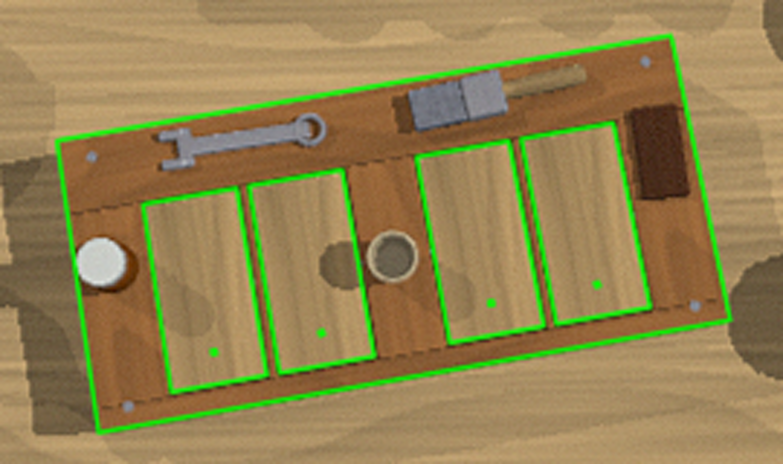

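The fitted outline matches the trough and all four boards closely. I'll press with the jaws shut and lined up with the boards, so the wide gripper body stays clear of the cup and jar. Next I compute the approach.

```bash
cat >> h.py <<'E'
from scipy.spatial.transform import Rotation as Ro
def go(tx,ty,z):
    T=np.load('T.npz'); o=bot.get_obs(); R=Ro.from_euler('xyz',o['tcp_rot']).as_matrix()
    p=np.array([*(T['O']+tx*T['x']+ty*T['y']),z]); d=R.T@(p-o['tool_pos'])
    loc=[(o['tool_pos'][:2]-T['O'])@T[k] for k in 'xy']
    tgt=R.T@np.array([*T['x'],0]); a=np.degrees(np.arctan2(tgt[2],tgt[1])); a=(a+90)%180-90
    print('t',round(o['time'],2),'local',np.round(loc,1),'z',round(o['tool_pos'][2],1),'shift(m)',np.round(d/1000,4),'turn',round(a,1),'F',np.round(o['contact_force'],1),'grip',round(o['grip_width'],1),'q6',round(o['joint_positions'][5],2))
E
python3 - <<'E'
from h import *
go(-60,-183,150)
R=Ro.from_euler('xyz',bot.get_obs()['tcp_rot']).as_matrix(); print(R.round(3))
c=dict(np.load('pics/t0.npz'));P=pts(c);T=np.load('T.npz')
L=np.stack([(P[...,:2]-T['O'])@T['x'],(P[...,:2]-T['O'])@T['y'],P[...,2]],-1)
for n,(a,b) in {'cup':(-60,60),'jar':(230,300)}.items():
    m=(L[...,1]>a)&(L[...,1]<b)&(abs(L[...,0])<90)&(L[...,2]>100)&(L[...,2]<170); print(n,L[m].min(0),L[m].max(0))
E
```

```text
t 0.05 local [-375.7 -408.8] z 226.0 shift(m) [ 0.0763 -0.1182 -0.3696] turn -72.2 F [ 0.3 -0.6 -0.1] grip 91.7 q6 -0.15
[[-0.     0.446 -0.895]
 [ 0.001 -0.895 -0.446]
 [-1.    -0.001 -0.   ]]
cup [-27.24046929 -19.19887693 100.57506444] [ 18.94586404  26.79242231 143.36780448]
jar [ 10.70119134 239.28055599 100.06328708] [ 57.65926889 284.65630454 160.50056593]
```

Call:
{"method": "step_arm", "body": {
  "targets": [
    [[0,-0.011,-0.034,-6],[0,-0.022,-0.07,-13],[0,-0.034,-0.106,-20],[0,-0.046,-0.142,-27],[0,-0.056,-0.176,-34]]
  ],
  "jaw": 1
}}

```text
time: 0.47
tool_pos: [367.2, -339.2, 225.8]
tcp_rot: [-2.22, 1.568, 1.982]
contact_force: [0.3, -0.2, 0.2]
grip_width: 62.9
```

```bash
python3 -c "
from h import *
go(-60,-183,150)"
```

```text
t 0.47 local [-224.3 -299.8] z 225.8 shift(m) [ 0.076   0.0581 -0.193 ] turn -37.9 F [ 0.3 -0.2  0.2] grip 62.9 q6 -0.39
```

Call:
{"method": "step_arm", "body": {
  "targets": [
    [[0.0,0.011,-0.038,-7],[0.01,0.022,-0.076,-14],[0.025,0.034,-0.115,-21],[0.045,0.046,-0.154,-28],[0.065,0.058,-0.193,-35]]
  ]
}}

```text
time: 0.88
tool_pos: [506.9, -203.0, 164.3]
tcp_rot: [-2.881, 1.568, 1.939]
contact_force: [-0.8, -0.6, -0.0]
grip_width: 29.8
```

```bash
python3 -c "
from h import *
go(-60,-183,100)"
```

```text
t 0.88 local [ -65.6 -186.2] z 164.3 shift(m) [ 0.0643  0.0055 -0.0032] turn -2.5 F [-0.8 -0.6 -0. ] grip 29.8 q6 -0.63
```

Call:
{"method": "step_arm", "body": {
  "targets": [
    [[0.015,0.002,-0.001,-2.5],[0.03,0.004,-0.003,-2.5],[0.045,0.0055,-0.003,-2.5],[0.06,0.0055,-0.003,-2.5],[0.064,0.0055,-0.003,-2.5]]
  ]
}}

```text
time: 1.3
tool_pos: [510.6, -198.2, 97.5]
tcp_rot: [-2.447, 1.564, 2.417]
contact_force: [-1.6, -0.6, -0.1]
grip_width: 0.3
```

```bash
python3 -c "
from h import *
go(-60,-183,90)
save('side','s1.png')"
```

```text
t 1.3 local [ -61.3 -182. ] z 97.5 shift(m) [0.0075 0.0013 0.001 ] turn 0.0 F [-1.6 -0.6 -0.1] grip 0.3 q6 -0.66
```

View pics/s1.png

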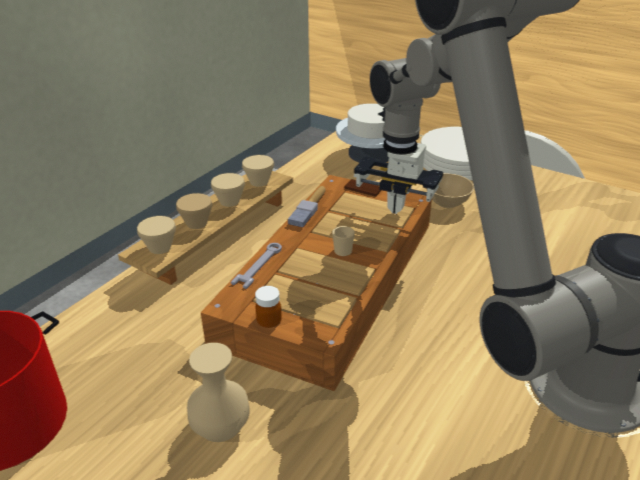

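The fingers are shut and over board 4's near end at (397,203). The long side of the gripper body lies along the boards and is clear of the cup at (343,240). Now I probe gently.

Call:
{"method": "step_arm", "body": {
  "targets": [
    [[0.002,0.001,0.001,0],[0.004,0.001,0.001,0],[0.006,0.001,0.001,0],[0.007,0.001,0.001,0],[0.008,0.001,0.001,0]]
  ]
}}

```text
time: 1.77
tool_pos: [512.0, -199.4, 90.4]
tcp_rot: [-2.497, 1.565, 2.366]
contact_force: [0.2, 1.1, 0.0]
grip_width: 0.5
```

Call:
{"method": "step_arm", "body": {
  "targets": [
    [[0.0005,0,0,0],[0.001,0,0,0],[0.0015,0,0,0],[0.002,0,0,0],[0.002,0,0,0]]
  ]
}}

```text
time: 2.18
tool_pos: [512.0, -199.5, 89.8]
tcp_rot: [-2.512, 1.566, 2.351]
contact_force: [-3.8, 1.3, 11.2]
grip_width: 0.1
```

11 N at z 89.8 with no give, so board 4 holds. Lift and move on to board 3.

```bash
python3 -c "
from h import *
go(-60,-81,96)"
```

```text
t 2.18 local [ -60.1 -183.5] z 89.8 shift(m) [-5.800e-03  1.000e-04 -1.025e-01] turn 0.0 F [-3.8  1.3 11.2] grip 0.1 q6 -0.66
```

Call:
{"method": "step_arm", "body": {
  "targets": [
    [[-0.015,0,0,0],[-0.02,0,-0.03,0],[-0.02,0,-0.065,0],[-0.02,0,-0.095,0],[-0.008,0,-0.1025,0]]
  ]
}}

```text
time: 2.6
tool_pos: [496.7, -95.0, 100.0]
tcp_rot: [-3.072, 1.567, 1.794]
contact_force: [-0.1, 0.5, -0.4]
grip_width: 0.9
```

```bash
python3 -c "
from h import *
go(-60,-81,90)"
```

```text
t 2.6 local [-59.5 -77.9] z 100.0 shift(m) [ 0.01   -0.0005  0.0031] turn 0.1 F [-0.1  0.5 -0.4] grip 0.9 q6 -0.5
```

Call:
{"method": "step_arm", "body": {
  "targets": [
    [[0.003,0,0.002,0],[0.006,0,0.003,0],[0.008,0,0.003,0],[0.009,0,0.003,0],[0.0095,0,0.003,0]]
  ]
}}

```text
time: 3.02
tool_pos: [497.5, -99.0, 90.4]
tcp_rot: [-3.124, 1.567, 1.74]
contact_force: [-0.1, -0.0, -0.5]
grip_width: 0.9
```

Call:
{"method": "step_arm", "body": {
  "targets": [
    [[0.0005,0,0,0],[0.001,0,0,0],[0.0015,0,0,0],[0.002,0,0,0],[0.002,0,0,0]]
  ]
}}

```text
time: 3.43
tool_pos: [497.5, -99.4, 88.6]
tcp_rot: [3.084, 1.568, 1.665]
contact_force: [-1.1, -1.0, 2.4]
grip_width: 0.6
```

Less resistance on this one: 2.4 N at z 88.6. Another 2.5 mm will tell.

Call:
{"method": "step_arm", "body": {
  "targets": [
    [[0.0005,0,0,0],[0.001,0,0,0],[0.0015,0,0,0],[0.002,0,0,0],[0.0025,0,0,0]]
  ]
}}

```text
time: 3.85
tool_pos: [497.4, -99.4, 86.0]
tcp_rot: [-3.122, 1.568, 1.742]
contact_force: [-1.8, -1.6, 2.6]
grip_width: 0.3
```

Board 3 yields 4 mm at about 2.5 N, so it is the free one. Pushing it down.

Call:
{"method": "step_arm", "body": {
  "targets": [
    [[0.003,0,0,0],[0.006,0,0,0],[0.009,0,0,0],[0.012,0,0,0],[0.015,0,0,0]]
  ]
}}

```text
time: 4.27
tool_pos: [498.0, -99.3, 70.8]
tcp_rot: [2.71, 1.568, 1.291]
contact_force: [0.1, 0.7, 2.8]
grip_width: 0.8
```

```bash
python3 -c "
from h import *
go(-60,-81,60)"
```

```text
t 4.27 local [-58.8 -82.3] z 70.8 shift(m) [ 0.0108 -0.0012 -0.0013] turn 0.0 F [0.1 0.7 2.8] grip 0.8 q6 -0.5
```

Call:
{"method": "step_arm", "body": {
  "targets": [
    [[0.002,-0.001,-0.001,0],[0.004,-0.001,-0.001,0],[0.006,-0.001,-0.001,0],[0.0075,-0.001,-0.001,0],[0.0085,-0.001,-0.001,0]]
  ]
}}

```text
time: 4.68
tool_pos: [496.8, -98.4, 62.1]
tcp_rot: [2.828, 1.568, 1.408]
contact_force: [0.2, 0.4, 2.8]
grip_width: 0.3
```

Call:
{"method": "step_arm", "body": {
  "targets": [
    [[0.0007,0,0,0],[0.0014,0,0,0],[0.002,0,0,0],[0.0025,0,0,0],[0.0025,0,0,0]]
  ]
}}

```text
time: 5.1
tool_pos: [496.7, -98.3, 59.5]
tcp_rot: [2.917, 1.568, 1.498]
contact_force: [-0.3, 0.4, 3.2]
grip_width: 0.2
```

Call:
{"method": "step_arm", "body": {
  "targets": [
    [[0.0007,0,0,0],[0.0014,0,0,0],[0.002,0,0,0],[0.0025,0,0,0],[0.0025,0,0,0]]
  ]
}}

```text
time: 5.52
tool_pos: [496.6, -98.3, 56.9]
tcp_rot: [2.964, 1.568, 1.545]
contact_force: [0.4, -0.5, 2.4]
grip_width: 0.2
```

Call:
{"method": "step_arm", "body": {
  "targets": [
    [[0.0007,0,0,0],[0.0014,0,0,0],[0.002,0,0,0],[0.0025,0,0,0],[0.0025,0,0,0]]
  ]
}}

```text
time: 5.93
tool_pos: [496.5, -98.3, 54.2]
tcp_rot: [3.055, 1.568, 1.636]
contact_force: [0.6, -0.4, 1.6]
grip_width: 0.5
```

Call:
{"method": "step_arm", "body": {
  "targets": [
    [[0.0005,0,0,0],[0.001,0,0,0],[0.0015,0,0,0],[0.002,0,0,0],[0.002,0,0,0]]
  ]
}}

```text
time: 6.35
tool_pos: [496.4, -98.3, 52.1]
tcp_rot: [3.111, 1.568, 1.692]
contact_force: [0.8, -0.6, 3.3]
grip_width: 0.2
```

```bash
python3 -c "
from h import *
go(-60,-81,50)
c=save('side','s2.png');cv2.imwrite('pics/s2c.png',cv2.resize(c['color'][150:330,220:480,::-1],None,fx=3,fy=3))"
```

```text
t 6.35 local [-60.3 -81.1] z 52.1 shift(m) [ 0.0021  0.0003 -0.0001] turn 0.0 F [ 0.8 -0.6  3.3] grip 0.2 q6 -0.5
```

View pics/s2c.png

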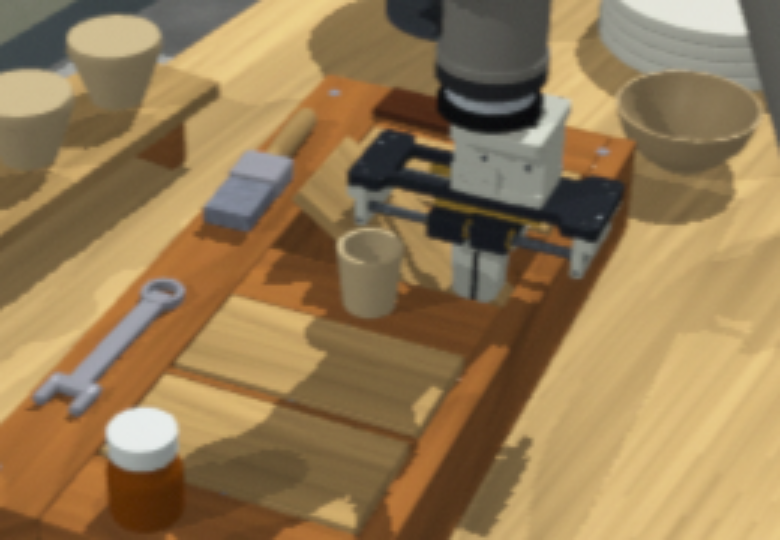

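The crop shows board 3 well tilted, with its raised far end near (335,190) close to the gripper's far end. I'll measure the tilt from depth before going on.

```bash
cat >> h.py <<'E'
def tilt(f):
    c=dict(np.load('pics/'+f)); P=pts(c); T=np.load('T.npz')
    L=np.stack([(P[...,:2]-T['O'])@T['x'],(P[...,:2]-T['O'])@T['y'],P[...,2]],-1)
    for n,(a,b,z0,z1) in {'far':(30,80,95,150),'near':(-75,-12,30,84)}.items():
        m=(c['depth']>0)&(abs(L[...,1]+81)<38)&(L[...,0]>a)&(L[...,0]<b)&(L[...,2]>z0)&(L[...,2]<z1)
        q=L[m]
        if len(q)<30: print(n,len(q)); continue
        keep=np.ones(len(q),bool)
        for _ in range(8):
            k=np.polyfit(q[keep,0],q[keep,2],1); r=abs(np.polyval(k,q[:,0])-q[:,2]); keep=r<max(2.5,np.median(r))
        print(n,keep.sum(),len(q),'tilt',np.arctan(k[0]).round(3),'z at x=0',k[1].round(1),'x range',q[keep,0].min().round(),q[keep,0].max().round(),'zmax',q[keep,2].max().round(1))
E
python3 -c "
from h import *
tilt('s2.npz')"
```

```text
far 213 274 tilt 0.605 z at x=0 97.4 x range 31.0 67.0 zmax 144.0
near 157 315 tilt 0.39 z at x=0 88.2 x range -70.0 -14.0 zmax 83.7
```

The far half gives about 0.6 rad. I'll shift 4 mm toward the robot, keeping the body off the raised half, and press on softly to the stop.

Call:
{"method": "step_arm", "body": {
  "targets": [
    [[0.0,-0.002,0,0],[0.0,-0.004,0,0],[0.001,-0.004,0,0],[0.002,-0.004,0,0],[0.0025,-0.004,0,0]]
  ]
}}

```text
time: 6.82
tool_pos: [492.3, -98.8, 49.4]
tcp_rot: [-3.052, 1.567, 1.812]
contact_force: [-0.1, 0.5, -0.6]
grip_width: 0.7
```

Call:
{"method": "step_arm", "body": {
  "targets": [
    [[0.0005,0,0,0],[0.001,0,0,0],[0.0015,0,0,0],[0.002,0,0,0],[0.002,0,0,0]]
  ]
}}

```text
time: 7.23
tool_pos: [492.4, -98.9, 47.4]
tcp_rot: [-3.105, 1.568, 1.759]
contact_force: [-0.1, -0.1, 1.8]
grip_width: 0.4
```

Call:
{"method": "step_arm", "body": {
  "targets": [
    [[0.0005,0,0,0],[0.001,0,0,0],[0.0015,0,0,0],[0.002,0,0,0],[0.002,0,0,0]]
  ]
}}

```text
time: 7.65
tool_pos: [492.7, -98.9, 46.9]
tcp_rot: [2.8, 1.568, 1.381]
contact_force: [-3.7, 1.8, 16.4]
grip_width: 0.5
```

A firm stop at 16 N. Lift straight up, then pull back toward the robot to get clear.

Call:
{"method": "step_arm", "body": {
  "targets": [
    [[-0.02,0,0,0],[-0.05,0,0,0],[-0.085,0,0,0],[-0.12,-0.01,0,0],[-0.15,-0.03,0,0]]
  ]
}}

```text
time: 8.07
tool_pos: [463.9, -104.0, 198.8]
tcp_rot: [2.117, 1.567, 0.699]
contact_force: [-0.1, -0.7, 0.9]
grip_width: 0.4
```

Call:
{"method": "step_arm", "body": {
  "targets": [
    [[-0.015,-0.03,0,0],[-0.02,-0.06,0,0],[-0.02,-0.09,0,0],[-0.02,-0.11,0,0],[-0.02,-0.115,0,0]]
  ]
}}

```text
time: 8.48
tool_pos: [347.5, -121.2, 218.4]
tcp_rot: [2.513, 1.568, 1.094]
contact_force: [0.4, -0.4, 0.4]
grip_width: 0.5
```

```bash
python3 -c "
from h import *
go(-60,-81,50)
c=save('side','s3.png');tilt('s3.npz');t=save('top','t3.png');tilt('t3.npz')
a=cv2.resize(c['color'][150:330,220:480,::-1],(780,540));b=cv2.resize(t['color'][160:320,180:450,::-1],(780,462))
cv2.imwrite('pics/f.png',cv2.resize(np.vstack([a,b]),None,fx=.59,fy=.59))"
```

```text
t 8.48 local [-211.   -81.3] z 218.4 shift(m) [1.686e-01 1.507e-01 1.000e-04] turn 0.0 F [ 0.4 -0.4  0.4] grip 0.5 q6 -0.7
far 305 406 tilt 0.62 z at x=0 98.2 x range 30.0 65.0 zmax 144.6
near 312 412 tilt 0.631 z at x=0 94.9 x range -75.0 -14.0 zmax 84.0
far 273 491 tilt 0.65 z at x=0 92.4 x range 30.0 70.0 zmax 145.5
near 405 629 tilt 0.653 z at x=0 92.3 x range -75.0 -12.0 zmax 84.0
```

View pics/f.png

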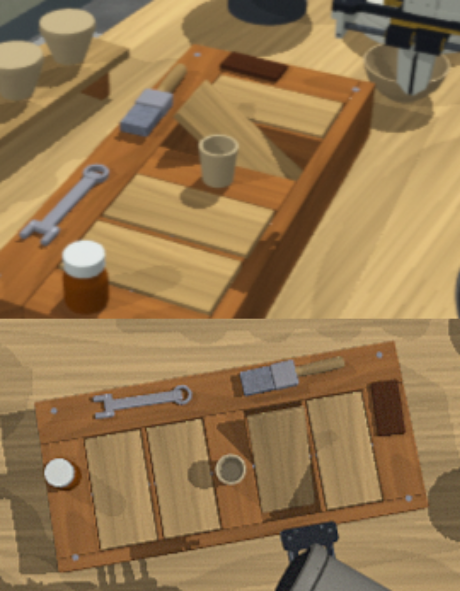

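Board 3 stands open at about 0.65 rad by the top view and 0.62 to 0.63 by the side view. The other boards are level, and the cup, jar, rib, brush and wrench look unmoved. The hand is clear, so I hand the job in.

```bash
python3 -c "
from plant import bot
print(bot.close_job())"
```

```text
the job is handed in; nothing more can be done
None
```

Board 3, third from the left, was the loose one. It now stands open at or near its stop, with the hand clear, and I handed the job in at about 8.6 s.

- **Finding it:** I pressed board 4 first, and it held firm at 11 N. Board 3 then gave way at about 2.5 N. I did not press boards 1 and 2, since board 3 had already shown itself.
- **Opening it:** I pushed board 3's near end down with the shut fingertips until the force jumped to 16 N at the stop, then lifted straight up and drew back.
- **Last checks:** After release, the top camera's depth gave a tilt of 0.65 rad and the side camera's 0.62 to 0.63. The top view fits the known board geometry better; the side view's heights read 3 to 7 mm high.
- **Other things:** The other boards, and the cup, jar, rib, brush and wrench, looked unmoved in the last pictures. I judged that by eye and did not measure it. The vase and bowl were only partly or not at all in those last crops, but the hand never came near them.

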